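# Slide a pine block along the jig's rail into its corner

## Task

Load the small pine block into the grey corner jig, ready for drilling: push it across the board until it lies flat against the long dark rail, then slide it along the rail, keeping it against it, into the corner pocket at the end until it is fully home, flush against both the rail and the end stop. Only push it with the fingers: do not pick it up or tip it, and leave the tin, the pot and the tape roll just behind the rail where they stand.

Things in the scene. Friction and masses are not known exactly. Their poses are not given: they have to be found in the camera images.
- jig: fixed corner jig: a light grey board, 9 mm thick, with dark wooden fences (rail, end stop, lip) standing 16 mm above it (tops at z = 25 mm). Origin on the table under the board, z up; its yaw is within 0.3 rad of the world's. The board covers x -100 to +65, y -160 to +140 mm in the jig's frame
- rail (a point): middle of the rail's inner face, at its foot on the board's top: jig frame (45, -10, 9) mm, axes as the jig's. The rail is 20 mm thick, runs along the jig's y over the board's whole 300 mm and stands at the side away from the robot; its inner face looks to the jig's -x
- corner (a point): inner corner of the pocket, where rail and end stop meet, on the board's top: jig frame (45, 120, 9) mm, axes as the jig's. The end stop is 20 mm thick, at the jig's +y end; its face looks to -y. The pocket between rail and lip is 33 mm wide and 18 mm deep
- lip (a point): foot of the inner edge of the lip at the pocket's mouth: jig frame (12, 102, 9) mm, axes as the jig's. The lip is 14 mm thick, joined to the stop, inner face at x = 12 mm, y 102 to 120 mm; from this point a slanted lead-in flares back to y = 92 mm and away from the rail to x = -2 mm
- block: loose pine block, 30 (its x) x 50 (its y) x 22 mm high, about 50 g, lying on the board clear of rail and pocket; origin at the centre of its underside. Its long side starts within 0.35 rad of the rail's direction. Fully home its origin is at (30, 95, 9) mm in the jig's frame and its rear 32 mm stick out of the pocket
- nail_tin: bystander: flat round tin with green lid, 68 mm across, 32 mm high, standing beyond the rail; origin under its centre
- varnish_pot: bystander: white pot with yellow lid, 66 mm across, 75 mm high, standing beyond the rail; origin under its centre
- masking_tape: bystander: roll of beige tape, 68 mm across, 24 mm high, lying beyond the rail; origin under its centre
Things that resemble listed ones, but are neither listed nor needed, are in the scene too. There is more than one size of the block; the one meant has the size given above.

How it is judged (in metres and radians):
On the way, in this order (a step that is already met when the one before it is completed fails the run):
1. the block lies flat against the rail (within 2.5 mm and 0.06 rad), still short of the pocket (x of block in the frame of jig above 0.0275 m and y of block in the frame of jig below 0.035 m and angle between the y axis of block and the y axis of jig, either way round below 0.06 rad), for 0.1 s.
2. the block has slid along the rail to the pocket's mouth, still against the rail (within 5 mm and 0.15 rad) (x of block in the frame of jig above 0.025 m and y of block in the frame of jig between 0.045 and 0.085 m and angle between the y axis of block and the y axis of jig, either way round below 0.15 rad), for 0.05 s.
At the end, for the whole second after the job is handed in: the block lies flat on the board in the corner pocket, its long side within 2 mm of the rail and its end within 2 mm of the end stop, in line with the rail within 0.05 rad, at rest; tin, pot and tape within 10 mm of where they stood (x of block in the frame of jig between 0.028 and 0.033 m and y of block in the frame of jig between 0.093 and 0.098 m and z of block in the frame of jig below 0.011 m and angle between the y axis of block and the y axis of jig, either way round below 0.05 rad and angle between block's own z axis and vertical below 0.05 rad and linear speed of block below 0.01 m/s and distance of each of nail_tin, varnish_pot, masking_tape from where it was at the start of the episode below 0.01 m); the robot touches nothing.
It fails at once if the block is lifted more than 8 mm off the board (z of block in the frame of jig above 0.017 m).
It fails at once if the block is tipped by more than 0.35 rad (angle between block's own z axis and vertical above 0.35 rad).
It fails at once if the nail tin is moved by more than 10 mm (distance of nail_tin from where it was at the start of the episode above 0.01 m).
It fails at once if the varnish pot is moved by more than 10 mm (distance of varnish_pot from where it was at the start of the episode above 0.01 m).
It fails at once if the roll of tape is moved by more than 10 mm (distance of masking_tape from where it was at the start of the episode above 0.01 m).
It also fails if it takes over 62 s, if anything falls off the work surface, if the arm or the gripper's body presses on something with over 40 N, if the wrist force passes 120 N, or if a joint passes its speed limit or range.

## Robot

A 6-joint arm with a two-finger parallel gripper is mounted at the origin on a cart in front of the work surface, level with it; the furniture and walls round the work are solid. World frame = base frame: x ahead of the robot, y to its left, z up, the work surface at z = 0. Lengths are in mm, angles in rad, forces in N, time in s.
With the tool pointing down it reaches from about 300 to 775 mm from the base axis. Payload 14.6 kg.
Tool frame: the origin (TCP) lies on the centre line of the jaws, within the pads' length; the fingertips stand 19 mm ahead of it and the grasp point (between the pads) is the TCP; z points along the fingers, y is the line along which they close (so a half turn about z gives the same grasp; the last joint's range is limited). The gripper opens to 85 mm and grips with 20 to 120 N. Pads are 22 mm wide; open, the fingers measure 114 mm over their backs; the gripper's body (76 mm by 85 mm) begins 54 mm behind the grasp point. The pads swing forward as they close: fully open they stand 13 mm farther back than shut.
Start: joints at [-0.067, 0.3, 1.521, -0, 1.321, -0.067], TCP at [549.991, -0.002, 250.281] pointing down, gripper open.
Joint ranges: [-3.03, 3.03], [-0.79, 2.21], [0.23, 2.52], [-1.04, 4.18], [0, 3.07], [-2.55, 2.55]. Speed limits (rad/s): [2.22, 2.22, 2.57, 3.14, 3.14, 3.14].

## Interface

Orientations are given as a unit quaternion [w, x, y, z].
In Python, from cell import manip gives the robot as it stands.
- The arm moves only by the tool apply_moves, never from a script. Its argument "motion" is a list of rows, each a list of 7 numbers: the turn, a rotation vector about the tool's x, y, z in degrees, then the shift along the tool's x, y, z in m, then the closure, from -1 (fully open) to 1 (shut), so that 0 is half open. A call has 1 to 12 rows; each row shifts and turns the commanded pose from where the row before left it, along the tool's axes as they then stand; what a row does not reach is not made up. A row lasts 1/10 s, in which the tool goes at most 50 mm and 8.59 degrees, less where a joint would pass 70% of its speed; a pose out of reach is approached as far as the arm can. A call is refused whole if a number of a shift passes 0.05 or a number of a turn 8.59, either way. A call with a gripper value outside its range is refused whole. The fingers move at their own pace and stop on an object; "squeeze" is the grip in N (left out, the last holds). Time passes only in rows, so rows that do not move let the fingers close. It gives the time, the measured TCP pose, the force, the opening and the grip force at its end, in the units of the state.
- manip.state(): the state, without advancing time (a new reading comes with each control period).
- manip.snapshot(name): name is "scene" or "side" or "wrist"; returns the picture (420x560x3 uint8, red, green, blue); there is no depth.
- manip.calibration(name): a dict with "fx", "fy", "cx", "cy" (pixels), "position" and "rotation" of the camera in the world. Camera axes: x right, y down, z forward; pixel columns grow to the right and rows downward; lengths in mm; the calibration is good to about 2 mm. A picture is of the moment at which its call begins: read the wrist's pose just before it. calibration takes no time and is no camera call; for the wrist camera it gives the pose at the moment of the call.
- manip.finish_job(): hands the job in; it is judged then, once.
Trained networks look in the newest picture that a camera, given by its name, has taken for a name from the list of things; names that differ only in an ending like _2 or _b are one class to them, and where a whole thing is asked for, a point or a joint stands for the part that bears it (a point fixed in the world has none). Each returns a list of dicts, best first, with "confidence" (0 to 1); they miss things now and then, are a little off and sometimes report something else, mostly with a low value. They report only what shows in the picture. A call takes as long as a camera call. They do not tell look-alikes from the thing itself.
- manip.regions_of(camera, target): "region" (420x560 bool, what is visible of it) and "location" ([column, row] as shares, 0 to 1, of the picture: columns of its width, rows of its height, amid what is visible of it).
- manip.tip_of(camera, target): "location" ([column, row] as shares, 0 to 1, of the picture: columns of its width, rows of its height: a listed point, or the origin of a listed thing).
The state is a dict: "time_s": time; "q": joint angles; "joint_velocities": joint speeds; "joint_efforts": joint torques, N m; "ee_pos": TCP position; "orientation": TCP orientation; "contact_force": force on the tool from outside, world axes, zero at the start; "moment": the same for the moment, N m; "width": finger opening in mm; "grip_force": force on a finger pad.
Only numpy, scipy, OpenCV 4.12 (cv2) and the standard library are available. Lean on these libraries where they do the work, as an engineer would, in place of code of your own. Each camera call takes 0.05 s, during which the arm holds its last target. There are 200 camera calls.

## Working session

There is one attempt and no reset: what is moved stays moved. The work goes in short steps, Python scripts to look and compute and a tool call to move; the robot and the scene stay as the last step left them, time stands still between calls to the robot, and variables do not carry over. Pictures are saved under pics/ and viewed, at most 10 in all, crops included, and the job is handed in when it is done.

Besides the shell and the picture viewer there is one more tool, called after ">>>" as name(argument=value, ...) on one line, values as JSON. apply_moves: Moves the arm, as the interface text tells. Its arguments: {"type":"object","properties":{"motion":{"type":"array"},"squeeze":{"type":"number"}},"required":["motion"]}

```bash
mkdir -p pics; ls; python3 - <<'E'
from cell import manip
import cv2,numpy as np
for n in ("scene","side"):
    im=manip.snapshot(n); cv2.imwrite(f"pics/{n}0.png",im[:,:,::-1])
    c=manip.calibration(n); print(n,c)
    for t in ("rail","corner","lip","block"):
        for d in manip.tip_of(n,t)[:4]: print(t,np.round(np.array(d["location"])*[560,420],1),round(d["confidence"],2))
print(manip.state())
E
```

```text
pics
scene {'fx': 513.5997505799739, 'fy': 513.5997505799739, 'cx': 279.53046882482533, 'cy': 211.5279187192371, 'position': array([  80.26808379, -583.67921781,  807.13335574]), 'rotation': array([-0.35227111,  0.85739568, -0.34729819,  0.14199184])}
rail [287.7 245.1] 0.76
corner [249.5 204.6] 0.95
lip [241.4 218.9] 0.65
block [166.8 226.4] 0.8
block [195.  195.2] 0.7
block [269.6 272.7] 0.6
side {'fx': 531.1341333067357, 'fy': 531.1341333067357, 'cx': 280.0990694632832, 'cy': 210.3514101137435, 'position': array([244.71193956, 697.36627368, 413.6273851 ]), 'rotation': array([ 0.11883756, -0.1978865 ,  0.81840236, -0.52624723])}
rail [311.7 217.4] 0.68
corner [267.7 248. ] 0.66
lip [295.1 250.8] 0.83
block [341.3 305.9] 0.86
block [269.2 299.9] 0.83
block [359.6 218.8] 0.68
{'time_s': 0.5, 'q': array([-6.65851964e-02,  2.99966393e-01,  1.52105316e+00, -1.50311505e-05,
        1.32069186e+00, -6.66047498e-02]), 'joint_velocities': array([ 4.87422293e-04, -1.29424433e-03,  4.86544091e-04,  6.37877898e-05,
        1.92193846e-04,  6.20917798e-05]), 'joint_efforts': array([-5.55923398e-04, -5.43025947e+01, -3.61799991e+01, -5.63371123e-05,
        8.23341197e-04,  1.64547322e-05]), 'ee_pos': array([5.49974124e+02, 3.63835156e-03, 2.50221639e+02]), 'orientation': array([-3.98942366e-05,  7.07098551e-01,  7.07115009e-01, -4.45809396e-05]), 'contact_force': array([0.28494726, 0.31067496, 0.28983292]), 'moment': array([ 0.00864274,  0.01396704, -0.03035025]), 'grip_force': 0.0, 'width': 85.35114413502029}
```

View pics/scene0.png

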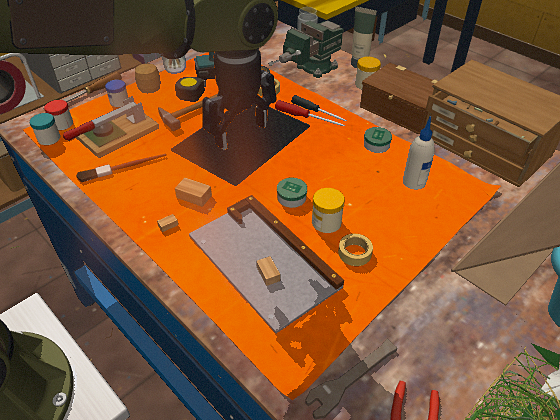

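View pics/side0.png

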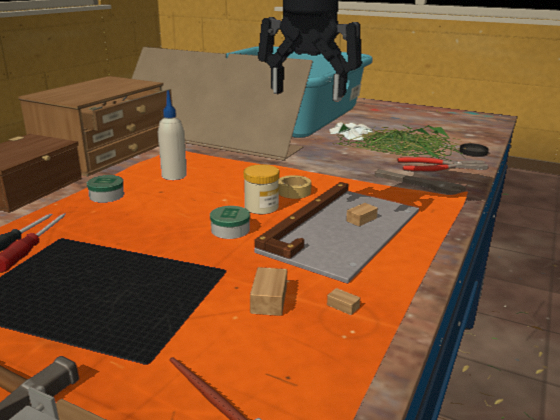

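The scene shows three block look-alikes: a small one at (167,224), a large one at (194,193) and a medium one on the grey board at (268,271). In the side view these are at (344,300), (269,290) and (361,214). By the description (on the board, 30x50) I choose the one on the board. Next I locate the jig and the block, and look at the block in a close crop.

```bash
cat > h.py <<'E'
from cell import manip
import cv2,numpy as np
from scipy.spatial.transform import Rotation as R
from scipy.optimize import least_squares
def cam(n):
    c=manip.calibration(n); q=c["rotation"]; c["R"]=R.from_quat(np.r_[q[1:],q[0]]).as_matrix(); return c
def ray(c,uv,z):
    d=c["R"]@np.array([(uv[0]-c["cx"])/c["fx"],(uv[1]-c["cy"])/c["fy"],1]); p=c["position"]
    return (p+d*(z-p[2])/d[2])[:2]
def proj(c,P):
    X=(np.atleast_2d(P)-c["position"])@c["R"]
    return X[:,:2]/X[:,2:]*[c["fx"],c["fy"]]+[c["cx"],c["cy"]]
def place(p,L):   # p=(x,y,yaw) mm, L local Nx3
    c,s=np.cos(p[2]),np.sin(p[2]); L=np.asarray(L,float)
    return np.c_[p[0]+c*L[:,0]-s*L[:,1],p[1]+s*L[:,0]+c*L[:,1],L[:,2]]
JP=np.array([[45,-10,9],[45,120,9],[12,102,9]])
E
python3 - <<'E'
from h import *
px={"scene":[(287.7,245.1),(249.5,204.6),(241.4,218.9)],"side":[(311.7,217.4),(267.7,248),(295.1,250.8)]}
bl={"scene":(269.6,272.7),"side":(359.6,218.8)}
cs={n:cam(n) for n in px}
f=lambda p:np.concatenate([(proj(cs[n],place(p,JP))-px[n]).ravel() for n in px])
r=least_squares(f,[500,-150,0]);print(r.x,np.round(r.fun,1))
for n in px: print(n,ray(cs[n],bl[n],9))
im=manip.snapshot("scene"); cv2.imwrite("pics/c1.png",cv2.resize(im[180:345,170:360,::-1],None,fx=3.6,fy=3.6,interpolation=cv2.INTER_CUBIC))
E
```

```text
[ 5.29277858e+02 -7.46774028e+01 -1.19379130e-01] [-2.6 -2.1 -0.5  2.9 -0.2 -0.1 -0.7  0.1  1.7 -1.7 -2.1 -3.2]
scene [ 497.08644183 -123.88388057]
side [ 494.75855245 -126.12466688]
```

View pics/c1.png

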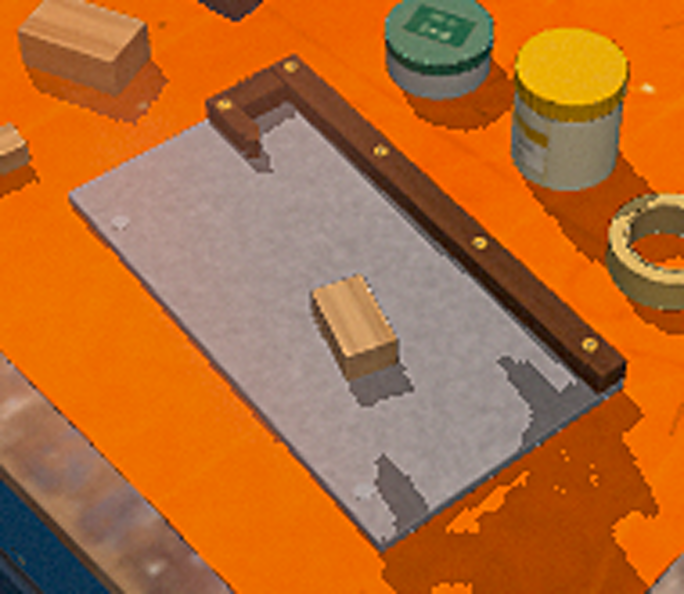

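The crop shows the block on the board at about crop (355,325), with proportions that fit 30x50x22. The pocket is at (265,115), and the rail runs from there to (610,380). The tin is at (440,40), the pot at (570,105) and the tape at (655,250). I'll move above the block, turn tool y along the jig's y, and check with the wrist camera.

>>> apply_moves(motion=[[0,0,0,-0.05,-0.04,0,0.55],[0,0,0,-0.05,0,0,0.55],[0,0,-8.32,0,0,0,0.55],[0,0,-8.32,0,0,0,0.55],[0,0,-8.32,0,0,0,0.55],[0,0,-8.32,0,0,0,0.55],[0,0,-8.32,0,0,0,0.55],[0,0,-8.32,0,0,0,0.55],[0,0,-8.32,0,0,0,0.55],[0,0,-8.32,0,0,0,0.55],[0,0,-8.32,0,0,0,0.55],[0,0,-8.32,0,0,0,0.55]])

```text
time_s: 1.75
ee_pos: [518.8, -89.1, 250.3]
orientation: [0.0, 0.056, 0.998, -0.0]
contact_force: [0.6, -0.6, -0.3]
width: 18.9
grip_force: 0.0
```

```bash
python3 - <<'E'
from h import *
c=cam("wrist"); im=manip.snapshot("wrist"); cv2.imwrite("pics/w1.png",im[:,:,::-1])
s=manip.state();print(s["ee_pos"],s["orientation"],s["width"],c["position"],c["R"])
for t in ("rail","corner","lip","block"):
    for d in manip.tip_of("wrist",t)[:3]:
        u=np.array(d["location"])*[560,420];print(t,np.round(u,1),round(d["confidence"],2),ray(c,u,9))
E
```

```text
[518.76041686 -89.05686965 250.30818797] [ 2.27514040e-05  5.16963489e-02  9.98662850e-01 -1.88339107e-06] 19.415551763051937 [452.59574814 -82.4225803  372.05652937] [[ 1.12581322e-01  9.57815571e-01  2.64414026e-01]
 [ 9.93642328e-01 -1.08359256e-01 -3.05482422e-02]
 [-6.07874890e-04  2.66172130e-01 -9.63925323e-01]]
rail [282.5 230.5] 0.56 [573.56914569 -93.16217362]
rail [282.8 309.5] 0.4 [ 685.90456905 -105.25635702]
corner [385.6 228.4] 0.74 [585.36496714  35.85930392]
corner [281.3 231.4] 0.17 [574.61328718 -94.84030457]
lip [369.8 204.1] 0.93 [551.70304132  17.22359523]
block [243.8 170.4] 0.93 [ 493.34021924 -130.70197062]
block [482.2 169.3] 0.9 [524.01034229 151.71439274]
block [456.9  94.1] 0.69 [435.87652957 118.28438226]
```

View pics/w1.png

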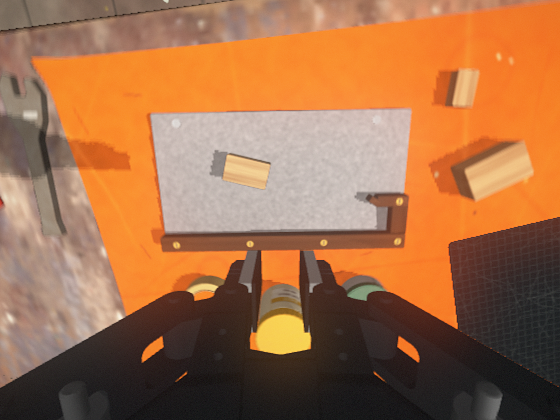

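The wrist view shows the block at (247,171), slightly turned. The board's near corners are at (151,114) and (411,109), the rail's outer top corners at (163,250) and (405,247), and the pocket at (385,215). Two look-alike blocks lie off the board at (465,88) and (495,170). Next I fit the poses of the jig and the block.

```bash
cat >> h.py <<'E'
def fitblock(n,c,mask,p0):
    B=[[x,y,z] for x in(-15,15) for y in(-25,25) for z in(9,31)]
    ys,xs=np.nonzero(mask); x0,y0=xs.min()-20,ys.min()-20; k=8
    m=cv2.resize(mask[y0:ys.max()+20,x0:xs.max()+20].astype(np.float32),None,fx=k,fy=k)>.5
    def cost(p):
        h=cv2.convexHull(((proj(c,place(p,B))-[x0,y0]+.5)*k).astype(np.float32))
        r=np.zeros(m.shape,np.uint8); cv2.fillConvexPoly(r,np.round(h).astype(np.int32),1)
        return (m^(r>0)).sum()/(m.sum())
    from scipy.optimize import minimize
    res=[minimize(cost,[p0[0],p0[1],a],method="Nelder-Mead",options=dict(initial_simplex=[[p0[0],p0[1],a],[p0[0]+8,p0[1],a],[p0[0],p0[1]+8,a],[p0[0],p0[1],a+.15]])) for a in np.arange(-.6,.61,.2)]
    b=min(res,key=lambda r:r.fun); return b.x,b.fun
def injig(j,b):
    c,s=np.cos(j[2]),np.sin(j[2]); d=b[:2]-j[:2]
    return np.array([c*d[0]+s*d[1],-s*d[0]+c*d[1],b[2]-j[2]])
def findblock(n,j):
    c=cam(n); manip.snapshot(n)
    ds=manip.regions_of(n,"block"); out=[]
    for d in ds:
        u=np.array(d["location"])*[560,420]; p=ray(c,u,20); q=injig(j,np.r_[p,0])
        if -100<q[0]<60 and -160<q[1]<125:
            b,e=fitblock(n,c,d["region"],p); out.append((b,np.round(injig(j,b),3),round(e,3),round(d["confidence"],2)))
    return out
E
python3 - <<'E'
from h import *
c=cam("wrist")
L=[[-100,-160,9],[-100,140,9],[65,-160,25],[65,140,25],[45,-10,9],[45,120,9],[12,102,9]]
U=[(151,113.5),(411,109),(163,250.5),(405,247.5),(282.5,230.5),(385.6,228.4),(369.8,204.1)]
f=lambda p:(proj(c,place(p,L))-U).ravel()
r=least_squares(f,[529,-75,-.12],loss="soft_l1");print(r.x,np.round(f(r.x),1))
LS=[[-100,-160,9],[65,-160,25],[-100,140,9]]
US=[(170+381/3.6,180+543/3.6),(170+605/3.6,180+388/3.6),(170+70/3.6,180+197/3.6)]  # scene
cs=cam("scene");cd=cam("side")
A=[(287.7,245.1),(249.5,204.6),(241.4,218.9)];D=[(311.7,217.4),(267.7,248),(295.1,250.8)]
g=lambda p:np.r_[(proj(cs,place(p,LS+JP.tolist()))-(US+A)).ravel(),(proj(cd,place(p,JP))-D).ravel()]
r2=least_squares(g,r.x,loss="soft_l1");print(r2.x,np.round(g(r2.x),1))
for n in("wrist","scene","side"): print(n,findblock(n,r.x))
E
```

```text
[ 5.30579260e+02 -7.96094427e+01 -1.01593277e-01] [-3.2 -0.8  1.5 -2.3 -2.3  2.7  0.3  0.9 -0.2  0.6  0.1  0.7  3.1 -0.3]
[ 5.29758711e+02 -7.75748587e+01 -1.07257700e-01] [-1.2  0.9  5.7 -7.6 -1.9 -1.7 -1.6 -1.7 -0.2  3.6  0.3  0.7 -0.5 -0.4
  2.9 -2.1 -0.9 -3.8]
wrist [(array([ 4.92491175e+02, -1.25122786e+02, -3.24443135e-01]), array([-33.276, -49.142,  -0.223]), np.float64(0.062), 0.9)]
scene []
side [(array([ 4.90639311e+02, -1.24605454e+02, -3.30532992e-01]), array([-35.171, -48.815,  -0.229]), np.float64(0.05), 0.79)]
```

```bash
cat > j.py <<'E'
from h import *
from scipy.optimize import minimize
bx=lambda a,b,c_,d,e,f:[[x,y,z] for x in(a,b) for y in(c_,d) for z in(e,f)]
H=[bx(-100,65,-160,140,0,9),bx(45,65,-160,140,9,25),bx(-2,65,120,140,9,25)]
def fit(n,c,m,p0):
    k=4;M=cv2.resize(m.astype(np.float32),None,fx=k,fy=k)>.5
    def sil(p):
        r=np.zeros(M.shape,np.uint8)
        for h in H: cv2.fillConvexPoly(r,np.round(cv2.convexHull(((proj(c,place(p,h))+.5)*k).astype(np.float32))).astype(np.int32),1)
        return r>0
    def cost(p): return (sil(p)^M).sum()/M.sum()
    S=np.array([p0,p0+[6,0,0],p0+[0,6,0],p0+[0,0,.04]])
    r=minimize(cost,p0,method="Nelder-Mead",options=dict(initial_simplex=S)); return r.x,r.fun
if __name__=="__main__":
  for n in("wrist","scene","side"):
    manip.snapshot(n); c=cam(n)
    d=manip.regions_of(n,"jig")
    for e in d[:1]:
        m=e["region"].astype(np.uint8); m=cv2.morphologyEx(m,cv2.MORPH_CLOSE,np.ones((5,5)))
        cnt,_=cv2.findContours(m,cv2.RETR_EXTERNAL,2); m2=np.zeros_like(m); cv2.drawContours(m2,cnt,-1,1,-1)
        print(n,e["confidence"],fit(n,c,m2,np.array([530,-78,-.105])))
E
python3 j.py
```

```text
wrist 0.66 (array([ 5.30304796e+02, -7.90297389e+01, -1.04602527e-01]), np.float64(0.017090215558038416))
scene 0.75 (array([ 5.31633890e+02, -7.70990075e+01, -1.07668678e-01]), np.float64(0.017494971009348007))
side 0.91 (array([ 5.29507250e+02, -7.93098413e+01, -9.89571058e-02]), np.float64(0.024242298200371572))
```

>>> apply_moves(motion=[[0,0,0,0.0335,-0.0185,0,0.55],[0,0,0,0.033,-0.0185,0,0.55],[0,0,0,0,0,0.05,0.55],[0,0,0,0,0,0.05,0.55],[0,0,0,0,0,0.05,0.55],[0,0,0,0,0,0.04,0.55],[0,0,0,0,0,0.02,0.55],[0,0,0,0,0,0.007,0.55],[0,0,0,0,0,0,0.55]])

```text
time_s: 3.5
ee_pos: [448.3, -117.9, 33.1]
orientation: [-0.0, 0.059, 0.998, 0.0]
contact_force: [0.4, 0.5, 0.1]
width: 19.0
grip_force: 0.0
```

```bash
cat >> h.py <<'E'
J=np.array([530.4,-78.5,-.104])
def tcp():
    s=manip.state(); q=s["orientation"]; a=R.from_quat(np.r_[q[1:],q[0]]).as_matrix()[:,1]
    return np.round(np.r_[injig(J,np.r_[s["ee_pos"][:2],np.arctan2(a[1],a[0])-np.pi/2]),s["ee_pos"][2]],3),s["contact_force"].round(1),round(s["width"],1),s["time_s"]
E
python3 - <<'E'
from h import *
im=manip.snapshot("side"); cv2.imwrite("pics/s2.png",cv2.resize(im[100:300,200:460,::-1],None,fx=3,fy=3))
print(tcp())
E
```

```text
(array([-7.7084e+01, -4.7819e+01, -1.5000e-02,  3.3974e+01]), array([-0.2, -0.2,  0.4]), 19.4, 3.55)
```

View pics/s2.png

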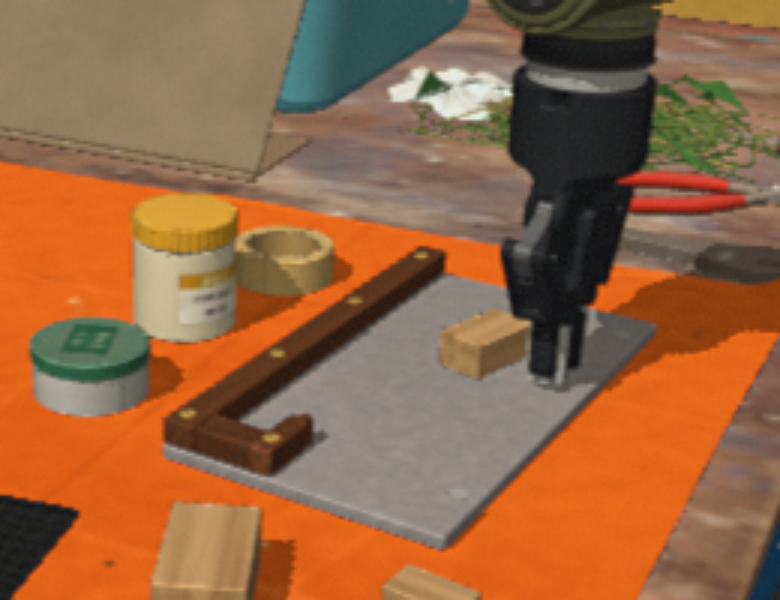

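The fingers stand just behind the block at crop (553,345), low over the board. The way to the rail is clear, so I push toward it, with a small yaw trim.

>>> apply_moves(motion=[[0,0,-0.8,-0.004,0,0,0.55],[0,0,0,-0.006,0,0,0.55],[0,0,0,-0.006,0,0,0.55],[0,0,0,-0.006,0,0,0.55],[0,0,0,-0.006,0,0,0.55],[0,0,0,-0.006,0,0,0.55],[0,0,0,-0.006,0,0,0.55],[0,0,0,-0.006,0,0,0.55],[0,0,0,-0.006,0,0,0.55],[0,0,0,-0.006,0,0,0.55],[0,0,0,-0.006,0,0,0.55],[0,0,0,-0.005,0,0,0.55]])

```text
time_s: 4.75
ee_pos: [517.5, -125.2, 33.2]
orientation: [0.0, 0.052, 0.999, -0.0]
contact_force: [-0.9, 0.5, -0.7]
width: 19.5
grip_force: 0.2
```

```bash
python3 - <<'E'
from h import *
for n in("wrist","side"): print(n,findblock(n,J))
print(tcp())
E
```

```text
wrist [(array([ 5.44107895e+02, -1.14573104e+02, -2.45584263e-01]), array([ 17.379, -34.455,  -0.142]), np.float64(0.743), 0.64)]
side [(array([ 5.50288828e+02, -1.24917605e+02,  3.31096715e-01]), array([ 24.6  , -44.102,   0.435]), np.float64(0.25), 0.91)]
(array([-8.5690e+00, -4.7802e+01, -1.0000e-03,  3.3198e+01]), array([-0.2,  0.3,  0.3]), 19.5, 4.95)
```

>>> apply_moves(motion=[[0,0,0,-0.003,0,0,0.55],[0,0,0,-0.003,0,0,0.55],[0,0,0,-0.002,0,0,0.55],[0,0,0,-0.002,0,0,0.55],[0,0,0,0,0,0,0.55]])

```text
time_s: 5.45
ee_pos: [527.1, -126.3, 33.3]
orientation: [0.0, 0.052, 0.999, -0.0]
contact_force: [-0.2, -0.3, -0.3]
width: 19.1
grip_force: 0.0
```

```bash
python3 - <<'E'
from h import *
print(tcp())
im=manip.snapshot("side"); a=cv2.resize(im[160:260,240:400,::-1],None,fx=4.8,fy=4.8,interpolation=cv2.INTER_CUBIC); cv2.imwrite("pics/s3.png",a)
E
```

```text
(array([ 1.7090e+00, -4.7832e+01, -1.0000e-03,  3.3291e+01]), array([-0.2, -0.3, -0.3]), 19.1, 5.45)
```

View pics/s3.png

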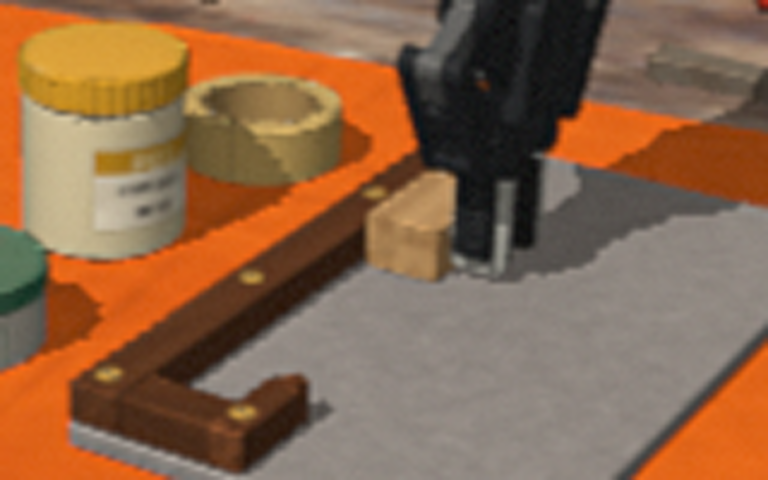

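The crop shows the block at (415,235), very close to the rail, with the fingers against its near side at (480,225). No contact force has built up yet, so I keep pressing in small steps until it rises.

>>> apply_moves(motion=[[0,0,0,-0.002,0,0,0.55],[0,0,0,-0.001,0,0,0.55],[0,0,0,0,0,0,0.55]])

```text
time_s: 5.8
ee_pos: [529.2, -126.4, 33.1]
orientation: [-0.001, 0.052, 0.999, 0.0]
contact_force: [-7.5, 1.0, 4.3]
width: 19.1
grip_force: 3.6
```

>>> apply_moves(motion=[[0,0,0,-0.001,0,0,0.55],[0,0,0,0,0,0,0.55],[0,0,0,0,0,0,0.55]])

```text
time_s: 6.1
ee_pos: [529.3, -126.5, 33.1]
orientation: [-0.002, 0.052, 0.999, 0.0]
contact_force: [-15.2, 0.7, 11.3]
width: 18.8
grip_force: 7.9
```

>>> apply_moves(motion=[[0,0,0,0.005,0,0,0.55],[0,0,0,0.025,0,0,0.55],[0,0,0,0.03,0,-0.02,0.55],[0,0,0,0,0,-0.05,0.6],[0,0,0,0,0,-0.05,0.8],[0,0,0,0,0,-0.05,1.0],[0,0,0,0,0,-0.05,1.0],[0,0,0,0,0,0,1.0]])

```text
time_s: 6.9
ee_pos: [472.9, -120.9, 260.0]
orientation: [0.005, 0.052, 0.999, -0.001]
contact_force: [0.2, 0.3, -0.6]
width: -0.2
grip_force: 0.0
```

```bash
python3 - <<'E'
from h import *
for n in("wrist","side","scene"): print(n,findblock(n,J))
print(tcp())
E
python3 j.py
```

```text
wrist [(array([ 5.54442566e+02, -1.29295764e+02, -1.17281466e-01]), array([ 2.9186e+01, -4.8025e+01, -1.3000e-02]), np.float64(0.659), 0.87)]
side [(array([ 5.54861305e+02, -1.28057914e+02, -7.78149726e-03]), array([ 29.474, -46.751,   0.096]), np.float64(0.108), 0.98), (array([466.14521495,  63.33196353,   1.41362195]), array([-78.632, 134.395,   1.518]), np.float64(0.893), 0.54)]
scene [(array([ 5.55568492e+02, -1.25616122e+02, -1.47740341e-01]), array([ 2.9924e+01, -4.4249e+01, -4.4000e-02]), np.float64(0.106), 0.98)]
(array([-5.48690e+01, -4.77270e+01, -1.00000e-03,  2.51953e+02]), array([ 0.7, -0.2,  0.4]), 0.3, 7.2)
wrist 0.87 (array([ 5.30602972e+02, -8.03282593e+01, -1.03512267e-01]), np.float64(0.09599045305947508))
scene 0.97 (array([ 5.31156056e+02, -7.65817247e+01, -1.04537630e-01]), np.float64(0.01612560500531224))
side 0.6 (array([ 5.29877406e+02, -7.98485281e+01, -1.00165271e-01]), np.float64(0.03806688624271599))
```

View one.

```bash
python3 - <<'E'
from h import *
im=manip.snapshot("scene"); a=cv2.resize(im[190:310,220:350,::-1],None,fx=5,fy=5,interpolation=cv2.INTER_CUBIC); cv2.imwrite("pics/c4.png",a)
E
```

```text
(no output)
```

View pics/c4.png

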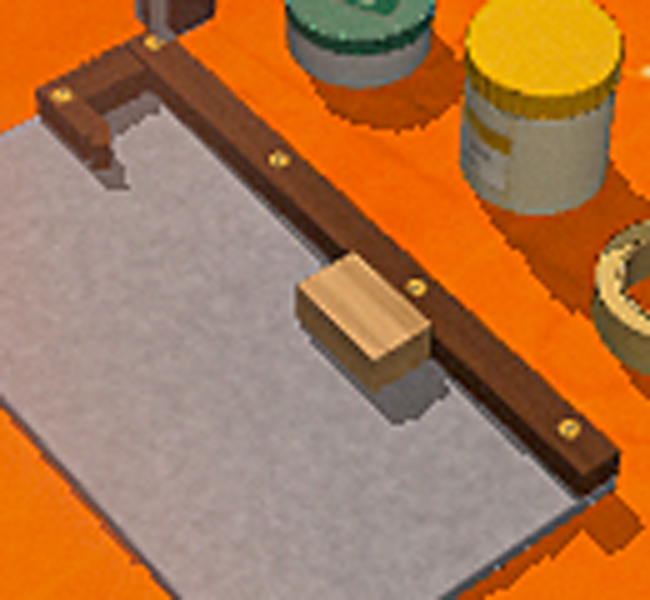

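The crop shows the block at (365,310) with its long side flush along the rail, and the bystanders unmoved. With the fingers shut, I go in behind its rear end.

>>> apply_moves(motion=[[0,0,0,-0.042,-0.026,0,1],[0,0,0,-0.042,-0.026,0,1],[0,0,0,0,0,0.05,1],[0,0,0,0,0,0.05,1],[0,0,0,0,0,0.05,1],[0,0,0,0,0,0,1],[0,0,0,0,0,0,1]])

```text
time_s: 8.25
ee_pos: [549.7, -181.0, 104.4]
orientation: [-0.0, 0.052, 0.999, -0.0]
contact_force: [0.5, -0.2, 1.2]
width: -0.1
grip_force: 0.0
```

```bash
python3 - <<'E'
from h import *
print(tcp())
print(tcp())
E
```

```text
(array([ 2.98410e+01, -9.99420e+01, -1.00000e-03,  1.04434e+02]), array([ 0.5, -0.2,  1.2]), -0.1, 8.25)
(array([ 2.98410e+01, -9.99420e+01, -1.00000e-03,  1.04434e+02]), array([ 0.5, -0.2,  1.2]), -0.1, 8.25)
```

>>> apply_moves(motion=[[0,0,0,0.001,0,0.03,1],[0,0,0,0,0,0.025,1],[0,0,0,0,0,0.015,1],[0,0,0,0,0,0,1],[0,0,0,0,0.005,0,1],[0,0,0,0,0.005,0,1],[0,0,0,0,0.005,0,1],[0,0,0,0,0.005,0,1],[0,0,0,0,0.005,0,1],[0,0,0,0,0,0,1]])

```text
time_s: 9.25
ee_pos: [551.1, -155.2, 33.4]
orientation: [0.0, 0.052, 0.999, 0.0]
contact_force: [0.4, -0.3, -0.2]
width: 0.0
grip_force: 0.0
```

```bash
python3 - <<'E'
from h import *
print(tcp())
for n in("side","scene"): print(n,findblock(n,J)[:1])
E
```

```text
(array([ 28.51 , -74.159,  -0.   ,  33.416]), array([ 0.4, -0.3, -0.2]), 0.0, 9.25)
side [(array([ 5.55634557e+02, -1.17767683e+02,  3.68711807e-02]), array([ 29.175, -36.436,   0.141]), np.float64(0.171), 0.79)]
scene [(array([ 549.57850745, -110.42832062,   -0.58316261]), array([ 22.389, -29.765,  -0.479]), np.float64(0.484), 0.79)]
```

>>> apply_moves(motion=[[0,0,0,-0.0002,0.005,0,1],[0,0,0,-0.0002,0.005,0,1],[0,0,0,-0.0002,0.005,0,1],[0,0,0,-0.0002,0.005,0,1],[0,0,0,-0.0002,0.005,0,1],[0,0,0,-0.0002,0.005,0,1],[0,0,0,0,0.005,0,1],[0,0,0,0,0.005,0,1],[0,0,0,0,0.005,0,1],[0,0,0,0,0.005,0,1],[0,0,0,0,0.005,0,1],[0,0,0,0,0,0,1]])

```text
time_s: 10.65
ee_pos: [558.0, -100.7, 33.3]
orientation: [0.0, 0.052, 0.999, 0.0]
contact_force: [-0.1, 0.3, -0.6]
width: -0.1
grip_force: 0.0
```

```bash
python3 - <<'E'
from h import *
print(tcp())
print("wrist",findblock("wrist",J)[:1])
im=manip.snapshot("side"); a=cv2.resize(im[160:280,240:400,::-1],None,fx=4.8,fy=4.8,interpolation=cv2.INTER_CUBIC); cv2.imwrite("pics/s5.png",a)
E
```

```text
(array([ 29.728, -19.197,  -0.   ,  33.298]), array([-0.1,  0.3, -0.6]), -0.1, 10.65)
wrist [(array([ 5.61810101e+02, -6.35787581e+01, -9.58936849e-02]), array([2.9691e+01, 1.8101e+01, 8.0000e-03]), np.float64(0.282), 0.65)]
```

View pics/s5.png

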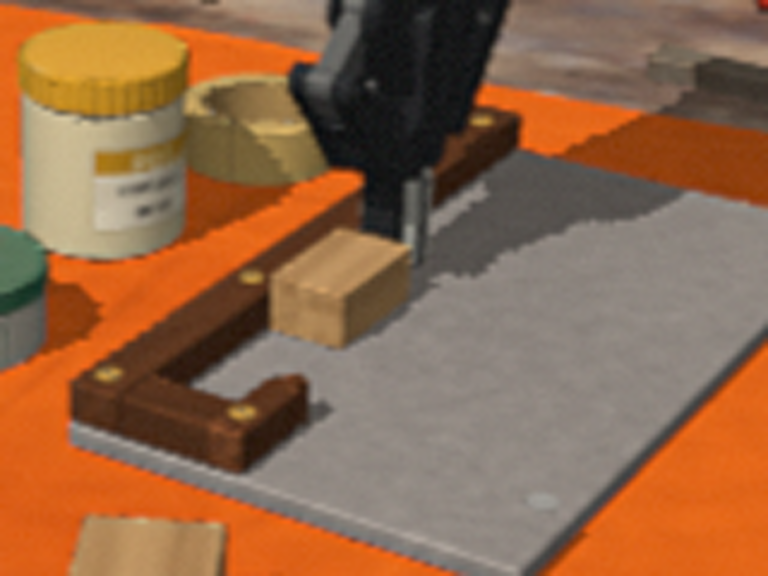

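The crop shows the block at (340,285), still flat along the rail and heading straight for the pocket, with the finger at its rear (400,215). I slide it on to the mouth.

>>> apply_moves(motion=[[0,0,0,0,0.005,0,1],[0,0,0,0,0.005,0,1],[0,0,0,0,0.005,0,1],[0,0,0,0,0.005,0,1],[0,0,0,0,0.005,0,1],[0,0,0,0,0.005,0,1],[0,0,0,0,0.005,0,1],[0,0,0,0,0.005,0,1],[0,0,0,0,0.005,0,1],[0,0,0,0,0.004,0,1],[0,0,0,0,0,0,1]])

```text
time_s: 11.9
ee_pos: [563.0, -52.1, 33.3]
orientation: [-0.0, 0.052, 0.999, 0.0]
contact_force: [0.2, 0.1, -0.1]
width: 0.2
grip_force: 0.0
```

```bash
python3 - <<'E'
from h import *
print(tcp())
for n in("wrist","side"):print(n,findblock(n,J)[:1])
im=manip.snapshot("side"); a=cv2.resize(im[180:280,240:380,::-1],None,fx=5.5,fy=5.5,interpolation=cv2.INTER_CUBIC); cv2.imwrite("pics/s6.png",a)
E
```

```text
(array([29.703, 29.676, -0.   , 33.255]), array([ 0.2,  0.1, -0.1]), 0.2, 11.9)
wrist [(array([ 5.66588257e+02, -1.52233709e+01, -9.88333979e-02]), array([2.9424e+01, 6.6692e+01, 5.0000e-03]), np.float64(0.289), 0.89)]
side [(array([ 5.66064974e+02, -1.28436445e+01, -8.33475301e-02]), array([2.8656e+01, 6.9004e+01, 2.1000e-02]), np.float64(0.116), 0.68)]
```

View pics/s6.png

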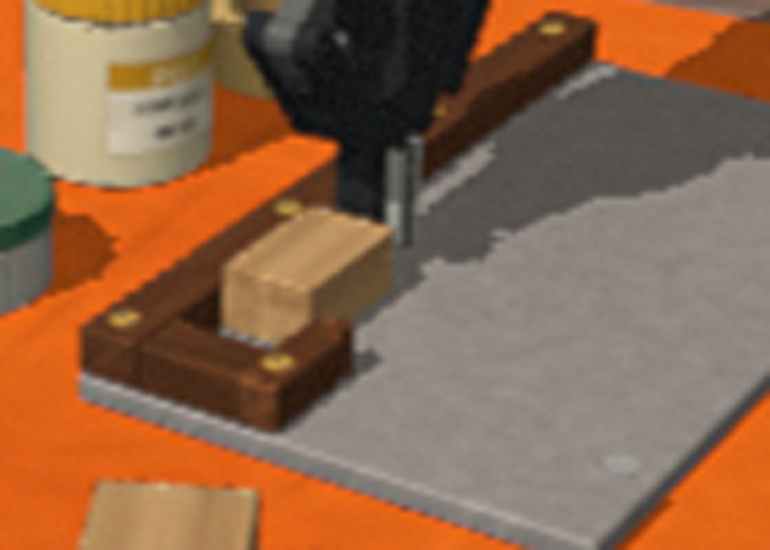

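The crop shows the block at (305,270), entering the mouth between rail and lip, straight. I push it home.

>>> apply_moves(motion=[[0,0,0,0,0.004,0,1],[0,0,0,0,0.004,0,1],[0,0,0,0,0.004,0,1],[0,0,0,0,0.004,0,1],[0,0,0,0,0.004,0,1],[0,0,0,0,0.002,0,1],[0,0,0,0,0.002,0,1],[0,0,0,0,0,0,1],[0,0,0,0,0,0,1]])

```text
time_s: 13.05
ee_pos: [565.5, -28.7, 33.3]
orientation: [0.0, 0.052, 0.999, 0.0]
contact_force: [-1.0, 0.3, -0.4]
width: 0.1
grip_force: 0.0
```

>>> apply_moves(motion=[[0,0,0,0,0.0015,0,1],[0,0,0,0,0.001,0,1],[0,0,0,0,0,0,1]])

```text
time_s: 13.35
ee_pos: [565.8, -26.1, 33.3]
orientation: [0.0, 0.052, 0.999, 0.0]
contact_force: [0.1, 0.6, -0.9]
width: 0.5
grip_force: 0.0
```

>>> apply_moves(motion=[[0,0,0,0,0.0015,0,1],[0,0,0,0,0.001,0,1],[0,0,0,0,0,0,1]])

```text
time_s: 13.65
ee_pos: [565.9, -25.1, 33.4]
orientation: [-0.0, 0.052, 0.999, -0.001]
contact_force: [-2.5, -12.1, 0.6]
width: -0.1
grip_force: 6.6
```

It has met the end stop (12 N). I back off, rise and check.

>>> apply_moves(motion=[[0,0,0,0,-0.005,0,1],[0,0,0,0.003,-0.025,0,1],[0,0,0,0.04,-0.03,-0.03,1],[0,0,0,0.04,0,-0.05,1],[0,0,0,0.04,0,-0.05,1],[0,0,0,0,0,-0.05,1],[0,0,0,0,0,-0.04,1],[0,0,0,0,0,0,1]])

```text
time_s: 14.45
ee_pos: [462.5, -69.0, 232.6]
orientation: [0.005, 0.052, 0.999, -0.001]
contact_force: [-0.4, -0.1, -1.1]
width: -0.1
grip_force: 0.0
```

```bash
python3 - <<'E'
from h import *
print(tcp())
for n in("wrist","side","scene"):print(n,findblock(n,J)[:1])
w=manip.snapshot("wrist"); s=manip.snapshot("scene"); d=manip.snapshot("side")
c=cam("wrist"); u=proj(c,place(J,[[30,95,25]]))[0]; u=np.clip(u,[50,50],[509,369]).astype(int)
r=lambda a:cv2.resize(a,(390,390),interpolation=cv2.INTER_CUBIC)
a=np.hstack([r(w[u[1]-50:u[1]+50,u[0]-50:u[0]+50]),r(d[190:280,250:340])])
cv2.imwrite("pics/f7.png",a[:,:,::-1])
E
```

```text
(array([-6.84910e+01,  2.36400e+00, -1.00000e-03,  2.32648e+02]), array([-0.4, -0.1, -1.1]), -0.1, 14.45)
wrist [(array([ 5.70077063e+02,  1.19344755e+01, -1.07856009e-01]), array([ 3.0074e+01,  9.4065e+01, -4.0000e-03]), np.float64(0.072), 0.8)]
side [(array([ 5.71753499e+02,  1.33826246e+00, -5.37286127e-02]), array([3.2842e+01, 8.3700e+01, 5.0000e-02]), np.float64(0.491), 0.75)]
scene [(array([ 5.70856061e+02,  1.46060668e+01, -3.44315519e-01]), array([30.572, 96.803, -0.24 ]), np.float64(0.247), 0.72)]
```

View pics/f7.png

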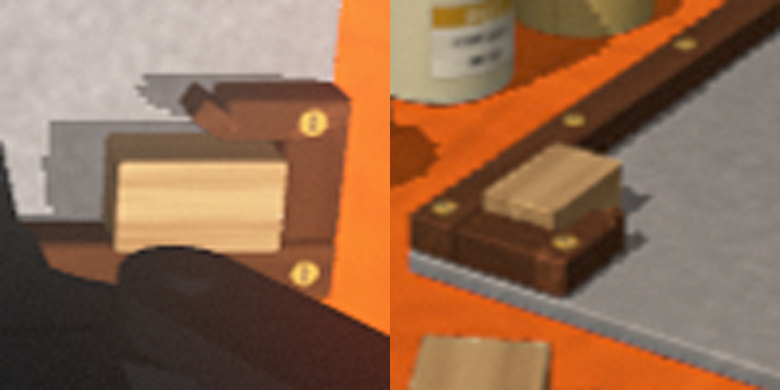

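Both crops show the block seated in the pocket, its end against the stop and its long side against the rail, in line. The wrist fit puts it at (30.1, 94.1) mm and -0.004 rad, and nothing touches it. I hand the job in.

```bash
python3 -c "
from cell import manip
print(manip.finish_job())"
```

```text
the job is handed in; nothing more can be done
None
```

The pine block is in the corner pocket, and I handed the job in at about 14.5 s of robot time; the hand-in returned no verdict. The last wrist-camera fit put the block at (30.1, 94.1) mm and -0.004 rad in the jig's frame, which is inside the limits. It met the end stop at 12 N, and the tin, pot and tape looked unmoved in the pictures.

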